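# Zero the drill press depth counter

## Robot

A 6-joint arm with a two-finger parallel gripper is mounted at the origin on the work surface. World frame = base frame: x ahead of the robot, y to its left, z up, the work surface at z = 0. Lengths are in m, angles in rad, forces in N, time in s.
With the tool pointing down it reaches from about 0.425 to 0.95 m from the base axis. Payload 3.5 kg.
Tool frame: the origin (TCP) lies midway between the tips of the shut fingers; the grasp point (between the pads) lies 19 mm behind it (ctrl.pinch_z is the distance from the TCP to the grasp point, in m); z points along the fingers, y is the line along which they close (so a half turn about z gives the same grasp; the last joint's range is limited). The gripper opens to 85 mm and grips with 20 to 120 N. Pads are 22 mm wide; open, the fingers measure 114 mm over their backs; the gripper's body (76 mm by 85 mm) begins 54 mm behind the grasp point. The pads swing forward as they close: fully open they stand 13 mm farther back than shut.
Start: joints at [0.995, 0.286, 1.577, -0, 1.279, -0.15], TCP at [0.279, 0.615, 0.231] pointing down, gripper open.
Joint ranges: [-2.77, 2.77], [-0.9, 2.22], [0.21, 2.48], [-1.53, 4.67], [0.24, 2.81], [-2.84, 2.84]. Speed limits (rad/s): [2.79, 2.79, 3.14, 3.14, 3.14, 3.14].

## Interface

Orientations are given as a unit quaternion [x, y, z, w].
In Python, from plant import get_state, viewer, sign_off, ctrl gives the robot as it stands. The module is installed in compiled form; this text tells all that it offers.
- The arm moves only by the shell command python3 -m handwheel 'ROWS' [FORCE]. ROWS is JSON, a list that holds one entry, the list of rows, each a list of 5 numbers: the finger opening in m, from 0 to 0.0854, then the shift along the tool's x, y, z in m, then the turn about the tool's z in degrees. In form: [[[claw, x, y, z, spin], ...]]. A call has 1 to 12 rows; each row shifts and turns the commanded pose from where the row before left it, along the tool's axes as they then stand; what a row does not reach is not made up. A row lasts 1/12 s, in which the tool goes at most 41.7 mm and 7.16 degrees, less where a joint would pass 70% of its speed; a pose out of reach is approached as far as the arm can. A call is refused whole if a number of a shift passes 0.0417 or a number of a turn 7.16, either way. A call with a gripper value outside its range is refused whole. The fingers move at their own pace and stop on an object; FORCE is the grip in N (left out, the last holds). Time passes only in rows, so rows that do not move let the fingers close. It gives the time, the measured TCP pose, the force, the opening and the grip force at its end, in the units of the state.
- get_state(): the state, without advancing time (a new reading comes with each control period).
- viewer.read_camera(name): name is "scene" or "side" or "wrist"; returns the picture (400x640x3 uint8, blue, green, red); there is no depth.
- viewer.camera_params(name): a dict with "fov_y" (degrees; the focal length in pixels is half the picture's height over the tangent of half this angle, whatever the lens; pixels are square), "cx", "cy" (the principal point, pixels), "xyz" and "attitude" of the camera in the world; the wrist camera has in their place "hand_eye" (4x4, takes a point from camera to tool coordinates, whose origin is the TCP and whose axes are the flange's). Camera axes: x right, y up, looking along -z (the intrinsics and any distortion apply to the point x, -y, -z); pixel columns grow to the right and rows downward; lengths in m; the calibration is good to about 2 mm. The wrist camera is an equidistant fisheye: a pixel r from the principal point sees the ray r / f radians off the axis. A picture is of the moment at which its call begins: read the wrist's pose just before it. camera_params takes no time and is no camera call.
- sign_off(): hands the job in; it is judged then, once.
Trained networks look in the newest picture that a camera, given by its name, has taken for a name from the list of things; names that differ only in an ending like _2 or _b are one class to them, and where a whole thing is asked for, a point or a joint stands for the part that bears it (a point fixed in the world has none). Each returns a list of dicts, best first, with "confidence" (0 to 1); they miss things now and then, are a little off and sometimes report something else, mostly with a low value. They report only what shows in the picture. A call takes as long as a camera call. They do not tell look-alikes from the thing itself.
- viewer.look_for(camera, name): "extent" ([left, top, width, height] as shares, 0 to 1, of the picture: columns of its width, rows of its height, round what is visible of it).
- viewer.outline_of(camera, name): "mask" (400x640 bool, what is visible of it) and "extent" ([left, top, width, height] as shares, 0 to 1, of the picture: columns of its width, rows of its height, round what is visible of it).
- viewer.pinpoint(camera, name): "xy" ([column, row] as shares, 0 to 1, of the picture: columns of its width, rows of its height: a listed point, or the origin of a listed thing).
The state is a dict: "time": time; "qpos": joint angles; "dq": joint speeds; "joint_efforts": joint torques, N m; "eef_pos": TCP position; "tcp_rot": TCP orientation; "contact_force": force on the tool from outside, world axes, zero at the start; "wrist_torque": the same for the moment, N m; "opening": opening from 0.0 (shut) to 1.0 (fully open); "finger_force": force on a finger pad.
Only numpy, scipy, OpenCV 4.12 (cv2) and the standard library are available. Lean on these libraries where they do the work, as an engineer would, in place of code of your own. Each camera call takes 0.05 s, during which the arm holds its last target. There are 200 camera calls.

## Task

Zero the depth counter for the next drilling job: on the larger of the two thumbwheel blocks, roll the wheel up and away from the robot, pushing on its ridges, until its tall, long zero ridge stands straight up. Do not turn the small thumbwheel on the other block, and leave the oil bottle standing where it is.

Things in the scene. Friction and masses are not known exactly. Their poses are not given: they have to be found in the camera images.
- depth_wheel (a joint): Larger block's thumbwheel: hub radius 32 mm, 36 wide; 8 radial ridges 45 deg apart, 5 thick, reaching 55 from the axle; the zero ridge reaches 63 and is 66 long along the axle (others 36). Rad: 0 = zero ridge straight up, starts -1.5 to -0.9 (leaning to block -x), grows as the top goes to block +x. Stops -2.4, 1.5. No clicks; stays where left; 2 to 3 N at a ridge moves it.
- depth_block: Larger thumbwheel block, grey, fixed, 170 x 105 x 55 mm (x, y, z). Origin: centre of underside, on the table; z up, x away from the robot within 20 deg. Black wheel with bare metal ridges, half sunk in its top; axle along y, 70 mm above the origin; cheeks beside the wheel (y +-31 to 39 mm, 30 mm along x) reach 82 mm up. May stand left or right.
- speed_ridge (a point): Tip of the tall ridge, 40 mm from the axle, of the small thumbwheel (12 ridges, the rest reach 34 mm; 20 mm wide) on the smaller grey fixed block (110 x 80 x 40 mm, axle 48 mm above the table). To be left alone.
- oil_bottle: Grey plastic oil bottle with black cap, 44 mm across and 85 mm tall, loose, standing 150 to 190 mm beyond the centre of the larger block (on its +x side). Origin at the centre of its underside, z up. To be left alone.
Mind the look-alikes: they are no part of the job. What is shaped like the depth_block but green or purple is not meant.

How it is judged:
By the outcome, as a careful person would: the job done as asked, in the order asked, and still so for the second after the job is handed in, with the robot touching nothing.
It also fails if it takes over 45 s, if anything falls off the work surface, if the arm or the gripper's body presses on something with over 40 N, if the wrist force passes 120 N, or if a joint passes its speed limit or range.

## Working session

There is one attempt and no reset: what is moved stays moved. The work goes in short steps, Python scripts to look and compute and a shell command to move; the robot and the scene stay as the last step left them, time stands still between calls to the robot, and variables do not carry over. Pictures are saved under pics/ and viewed, at most 10 in all, crops included, and the job is handed in when it is done.

```bash
mkdir -p pics; ls; python3 - <<'E'
from plant import get_state, viewer, ctrl
import cv2, json
s=get_state(); print(s)
for n in ["scene","side","wrist"]:
    print(n,viewer.camera_params(n))
a=viewer.read_camera("scene"); b=viewer.read_camera("side")
cv2.imwrite("pics/scene0.png",a); cv2.imwrite("pics/side0.png",b)
for c in ["scene","side"]:
    for n in ["depth_block","depth_wheel","oil_bottle","speed_ridge"]:
        print(c,n,[(round(d["confidence"],2),[round(float(v),3) for v in d["extent"]]) for d in viewer.look_for(c,n)])
E
```

```text
pics
{'time': 0.0, 'qpos': array([ 9.95026284e-01,  2.87132492e-01,  1.57818620e+00,  2.07462223e-06,
        1.27859118e+00, -1.50001320e-01]), 'dq': array([-0.00096948,  0.00088283, -0.00138093,  0.00043889, -0.00109149,
       -0.00074912]), 'joint_efforts': array([ 1.63186050e-04, -4.05974579e+01, -2.92625159e+01, -1.16418973e-04,
        5.84057387e-03, -3.40946812e-06]), 'eef_pos': array([0.27840008, 0.61419065, 0.22996431]), 'tcp_rot': array([ 2.11280175e-01,  9.77424854e-01, -1.08280353e-03, -4.12203713e-04]), 'contact_force': array([-0.69379559,  1.10552331, -0.18225974]), 'wrist_torque': array([-0.02220034,  0.02067167,  0.05696907]), 'finger_force': 0.0, 'opening': 1.0001502520919052}
scene {'fov_y': 54.195804726749174, 'cx': 319.41682665098, 'cy': 205.82138405163428, 'xyz': array([1.25381823, 0.3884702 , 0.71942306]), 'attitude': array([0.24611687, 0.36798172, 0.74921676, 0.49263595])}
side {'fov_y': 55.19040364425645, 'cx': 317.6203949943828, 'cy': 197.59945160376893, 'xyz': array([ 0.45671399, -0.68015617,  0.63605154]), 'attitude': array([ 0.45150593, -0.01387906, -0.0
[... 661 characters left out ...]
 [0.528, 0.499, 0.064, 0.092]), (0.9, [0.651, 0.395, 0.048, 0.092]), (0.84, [0.401, 0.346, 0.049, 0.076]), (0.82, [0.662, 0.652, 0.066, 0.109]), (0.2, [0.49, 0.504, 0.122, 0.174])]
scene oil_bottle [(0.75, [0.48, 0.627, 0.023, 0.089])]
scene speed_ridge [(0.52, [0.321, 0.492, 0.024, 0.046])]
side depth_block [(0.91, [0.297, 0.33, 0.117, 0.15]), (0.7, [0.436, 0.403, 0.122, 0.145]), (0.58, [0.262, 0.617, 0.177, 0.238])]
side depth_wheel [(0.96, [0.469, 0.399, 0.066, 0.077]), (0.94, [0.321, 0.326, 0.065, 0.08]), (0.92, [0.535, 0.294, 0.043, 0.066]), (0.61, [0.301, 0.614, 0.099, 0.134])]
side oil_bottle [(0.58, [0.58, 0.459, 0.027, 0.076])]
side speed_ridge [(0.79, [0.544, 0.707, 0.064, 0.072])]
```

View pics/scene0.png

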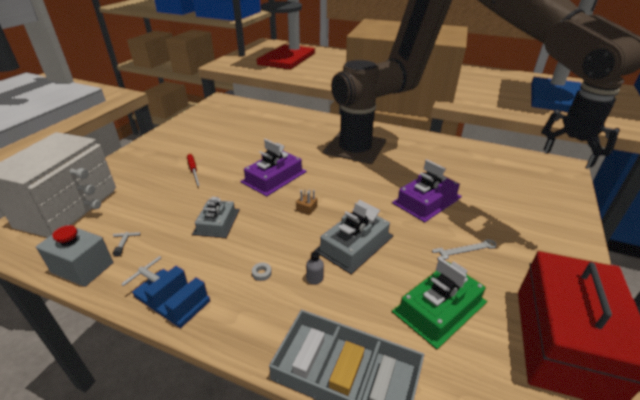

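View pics/side0.png

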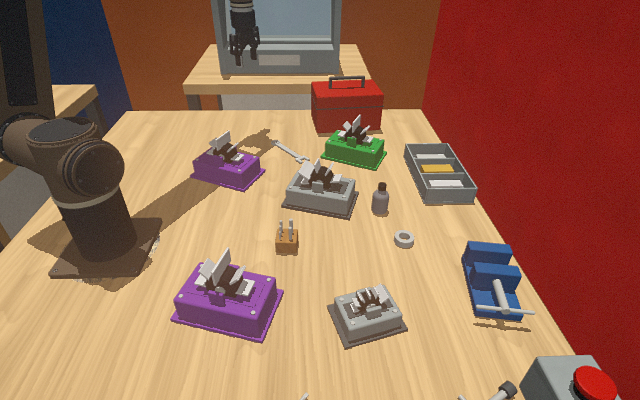

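The real block is the grey one at scene (356,236) and side (320,190). The small wheel is at scene (216,217) and side (367,313), and the bottle is just beyond the block at scene (315,267). Next I'll fit the block pose from both views.

```bash
cat > h.py <<'E'
import numpy as np, cv2
from scipy.spatial.transform import Rotation as R
from scipy.optimize import minimize, least_squares
from plant import get_state, viewer
def cam(n, st=None):
    p=viewer.camera_params(n); f=200/np.tan(np.radians(p["fov_y"]/2))
    if n!="wrist": return R.from_quat(p["attitude"]).as_matrix(),p["xyz"],f,p["cx"],p["cy"],False
    T=np.eye(4); T[:3,:3]=R.from_quat(st["tcp_rot"]).as_matrix(); T[:3,3]=st["eef_pos"]; T=T@p["hand_eye"]
    return T[:3,:3],T[:3,3],f,p["cx"],p["cy"],True
def proj(c,P):
    Rm,t,f,cx,cy,fe=c; q=(np.atleast_2d(P)-t)@Rm; x,y,z=q[:,0],-q[:,1],-q[:,2]
    if fe:
        r=np.hypot(x,y)+1e-12; k=np.arctan2(r,z)/r
    else: k=1/z
    return np.c_[cx+f*k*x, cy+f*k*y]
def onplane(c,uv,z):
    Rm,t,f,cx,cy,fe=c; x,y=(uv[0]-cx)/f,(uv[1]-cy)/f
    if fe:
        r=np.hypot(x,y); d=np.array([x*np.sinc(r/np.pi),-y*np.sinc(r/np.pi),-np.cos(r)])
    else: d=np.array([x,-y,-1.])
    d=Rm@d; return t+d*(z-t[2])/d[2]
def w2(p,L):  # block->world
    c,s=np.cos(p[2]),np.sin(p[2]); L=np.atleast_2d(L)
    return np.c_[p[0]+c*L[:,0]-s*L[:,1],p[1]+s*L[:,0]+c*L[:,1],L[:,2]]
def box(x0,x1,y0,y1,z0,z1): return np.array([[x,y,z] for x in(x0,x1) for y in(y0,y1) for z in(z0,z1)])
def blockpts(): return box(-.085,.085,-.0525,.0525,0,.055)
def ridge(th,k):
    a=th+k*np.pi/4; L,h=(.063,.033) if k==0 else (.055,.018)
    u=np.array([np.sin(a),0,np.cos(a)]); n=np.array([np.cos(a),0,-np.sin(a)])
    return np.array([[0,0,.07]+u*r+n*s*.0025+np.array([0,y,0]) for r in(.03,L) for s in(-1,1) for y in(-h,h)])
E
python3 - <<'E'
from h import *
for n,uv in [("scene",(356,238)),("side",(320,190))]:
    viewer.read_camera(n); c=cam(n)
    print(n,onplane(c,uv,.04))
    for nm in ["depth_block","oil_bottle","speed_ridge"]:
        for d in viewer.pinpoint(n,nm):
            u=np.array(d["xy"])*[640,400]; print(nm,round(d["confidence"],2),u.round(),onplane(c,u,0.088 if nm[0]=='s' else 0).round(3))
    im=viewer.read_camera(n)
    x,y=(356,236) if n=="scene" else (320,190)
    cv2.imwrite(f"pics/crop_{n}.png",cv2.resize(im[y-45:y+45,x-60:x+70],None,fx=6,fy=6,interpolation=cv2.INTER_CUBIC))
E
```

```text
scene [0.52439551 0.18368535 0.04      ]
depth_block 0.97 [355. 245.] [0.508 0.177 0.   ]
depth_block 0.83 [273. 176.] [ 0.298 -0.187  0.   ]
depth_block 0.69 [436. 309.] [0.635 0.414 0.   ]
depth_block 0.56 [426. 200.] [0.228 0.312 0.   ]
speed_ridge 0.72 [208. 208.] [ 0.622 -0.197  0.088]
side [0.50360631 0.16510627 0.04      ]
depth_block 0.94 [228. 175.] [0.23  0.306 0.   ]
depth_block 0.7 [351. 153.] [0.621 0.434 0.   ]
depth_block 0.63 [318. 201.] [0.5   0.168 0.   ]
depth_block 0.63 [229. 306.] [ 0.304 -0.179  0.   ]
oil_bottle 0.87 [379. 209.] [0.663 0.128 0.   ]
speed_ridge 0.68 [382. 288.] [ 0.599 -0.217  0.088]
```

View pics/crop_side.png

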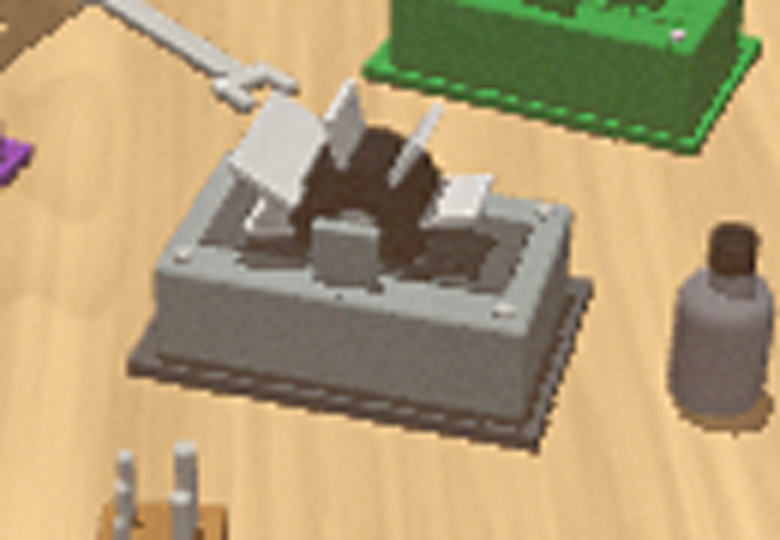

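View pics/crop_scene.png

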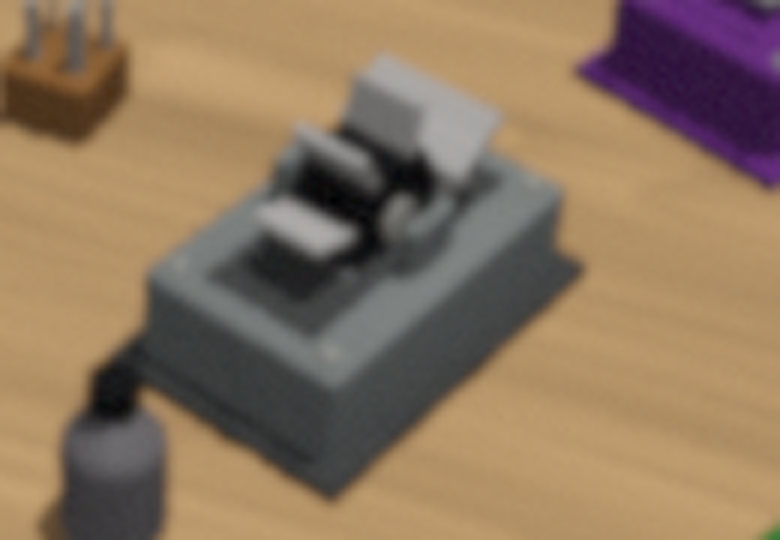

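The side crop shows the wide zero ridge leaning toward the robot, with its tip edge at crop (230,168)–(275,92). The block's top corners are at (160,268), (527,318) and (572,207). The scene crop shows top corners at (337,385), (150,275) and (563,188), and the zero tip edge at (385,55)–(500,110).

```bash
python3 - <<'E'
from h import *
cs,cc=cam("side"),cam("scene")
S=np.array([[160,268],[527,318],[572,207],[230,168],[275,92]])/6+[260,145]
C=np.array([[337,385],[150,275],[563,188],[385,55],[500,110]])/6+[296,191]
def res(p,full=False):
    x,y,w,lx,ly,th,dx,dy=p; a,b=lx/2,ly/2
    u=np.array([np.sin(th),0,np.cos(th)]);n=np.array([np.cos(th),0,-np.sin(th)])
    t=np.array([0,0,.07])+u*.063+n*.0025
    t0,t1=t+[0,-.033,0],t+[0,.033,0]
    A=[[-a,-b,.055],[a,-b,.055],[a,b,.055],t0,t1]
    B=[[a,b,.055],[a,-b,.055],[-a,b,.055],t0,t1]
    o=np.r_[(proj(cs,w2((x,y,w),A))-S).ravel(),(proj(cc,w2((x+dx,y+dy,w),B))-C).ravel()]
    return o if full else np.r_[o,np.array([dx,dy])/.002]
r=least_squares(res,[.505,.172,-.25,.16,.1,-1,0,0])
print(r.x.round(4)); print(res(r.x,True).reshape(-1,2).round(1))
x,y,w=r.x[:3]
for l in [(-.05,.15),(-.06,0),(-.08,0),(0,0)]: print(l,w2((x,y,w),[[*l,0]]).round(3))
E
```

```text
[ 5.0830e-01  1.7460e-01 -3.0390e-01  1.6490e-01  9.9500e-02 -1.1017e+00
 -6.0000e-04  1.8000e-03]
[[ 0.1 -0.9]
 [ 0.1  0.9]
 [-0.2 -1.2]
 [-0.1 -0.6]
 [-0.4 -0.5]
 [-0.1 -0.3]
 [-0.4 -0.2]
 [-0.5 -0.6]
 [-1.   0.2]
 [ 0.7  1.1]]
(-0.05, 0.15) [[0.506 0.333 0.   ]]
(-0.06, 0) [[0.451 0.193 0.   ]]
(-0.08, 0) [[0.432 0.199 0.   ]]
(0, 0) [[0.508 0.175 0.   ]]
```

```bash
python3 -m handwheel '[[[0,0,0,0,-7],[0,-0.0238,-0.0291,0,0],[0,-0.0238,-0.0291,0,0],[0,-0.0238,-0.0291,0,0],[0,-0.0238,-0.0291,0,0],[0,-0.0238,-0.0291,0,0],[0,-0.0238,-0.0291,0,0],[0,-0.0238,-0.0291,0,0],[0,-0.0238,-0.0291,0,0],[0,-0.0238,-0.0291,0,0],[0,-0.0238,-0.0291,0,0],[0,-0.0238,-0.0291,0,0]]]' 40; cat > rel.py <<'E'
from h import *
p=(.508,.1755,-.304)
s=get_state(); e=s["eef_pos"]; c,n=np.cos(p[2]),np.sin(p[2]); d=e-[p[0],p[1],.07]
M=R.from_quat(s["tcp_rot"]).as_matrix()
print("t",round(s["time"],2),"block-frame tcp x,y,h mm",(1e3*np.array([c*d[0]+n*d[1],-n*d[0]+c*d[1],d[2]])).round(1),"toolx deg rel block+180",round(np.degrees(np.arctan2(M[1,0],M[0,0])-p[2])-180,2),"tilt",M[:,2].round(3),"F",s["contact_force"].round(2),"open",round(s["opening"],3))
E
python3 rel.py
```

```text
time: 2.0
eef_pos: [0.4332, 0.2293, 0.2317]
tcp_rot: [0.151, 0.989, 0.0, 0.0]
contact_force: [0.8, -0.2, -0.0]
opening: -0.001
finger_force: 0.0
t 2.0 block-frame tcp x,y,h mm [-87.5  29.  161.7] toolx deg rel block+180 0.04 tilt [ 0.001  0.    -1.   ] F [ 0.84 -0.21 -0.01] open -0.001
```

```bash
python3 -m handwheel '[[[0,-0.012,-0.0145,0.02,0],[0,-0.012,-0.0145,0.03,0],[0,0,0,0.03,0],[0,0,0,0.03,0],[0,0,0,0.010,0],[0,0,0,0,0],[0,0,0,0,0]]]'; python3 rel.py; python3 - <<'E'
from h import *
im=viewer.read_camera("side"); cv2.imwrite("pics/a.png",cv2.resize(im[125:255,240:400],None,fx=5,fy=4.6,interpolation=cv2.INTER_CUBIC))
E
```

```text
time: 2.58
eef_pos: [0.4474, 0.1964, 0.1119]
tcp_rot: [0.151, 0.989, 0.0, 0.0]
contact_force: [0.9, 0.5, 0.5]
opening: 0.001
finger_force: 0.0
t 2.58 block-frame tcp x,y,h mm [-64.1   1.8  41.9] toolx deg rel block+180 0.04 tilt [ 0.  0. -1.] F [0.87 0.46 0.46] open 0.001
```

View pics/a.png

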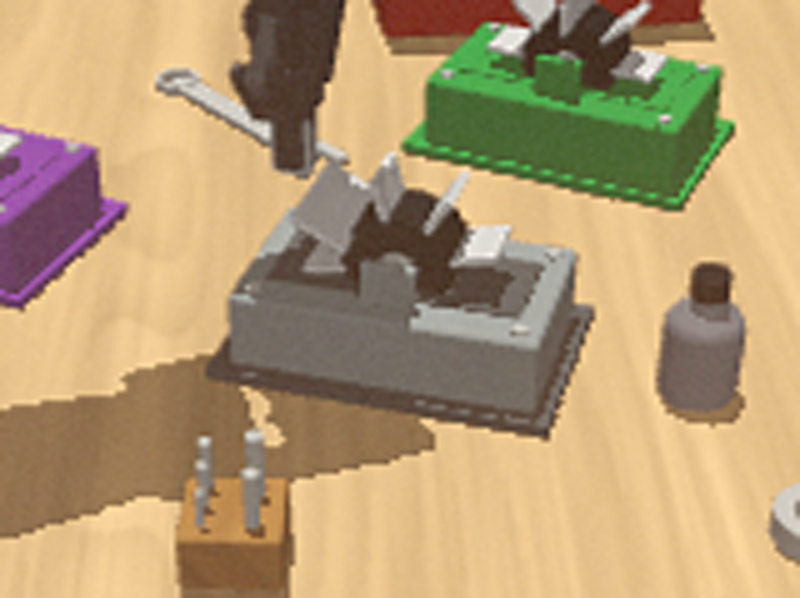

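The fingertip shows at crop (295,170), just behind and above the zero ridge, and the wheel hasn't moved. I'll check that against the projected TCP.

```bash
python3 - <<'E'
from h import *
s=get_state(); c=cam("side")
q=(proj(c,s["eef_pos"])-[240,125])*[5,4.6]; print("tcp",q)
print((proj(c,w2((.508,.1755,-.304),ridge(-1.10,0)))-[240,125])*[5,4.6])
E
```

```text
tcp [[295.19220342 165.26133716]]
[[340.89156087 253.13905687]
 [374.53618071 194.15686131]
 [345.04208454 247.19297558]
 [378.58235637 188.32835772]
 [286.54222833 223.14068922]
 [322.94839145 165.4709825 ]
 [290.53505592 217.08384   ]
 [326.85254989 159.54138523]]
```

```bash
python3 -m handwheel '[[[0,-0.008,-0.002,0.001,0],[0,-0.009,0,0,0],[0,-0.008,0,0,0],[0,-0.006,0,0,0],[0,-0.006,0,0,0],[0,-0.006,0,0,0],[0,-0.006,0,0,0],[0,-0.006,0,0,0],[0,-0.005,0,0,0],[0,-0.003,0,0,0],[0,-0.002,0,0,0],[0,0,0,0,0]]]'; python3 rel.py; python3 - <<'E'
from h import *
im=viewer.read_camera("side"); cv2.imwrite("pics/b.png",cv2.resize(im[125:255,240:400],None,fx=5,fy=4.6,interpolation=cv2.INTER_CUBIC))
E
```

```text
time: 3.63
eef_pos: [0.5086, 0.1746, 0.1098]
tcp_rot: [0.151, 0.988, -0.0, -0.0]
contact_force: [-1.8, 1.7, -0.6]
opening: -0.005
finger_force: 0.7
t 3.63 block-frame tcp x,y,h mm [ 0.8 -0.7 39.8] toolx deg rel block+180 0.01 tilt [-0.001 -0.    -1.   ] F [-1.79  1.71 -0.61] open -0.005
```

View pics/b.png

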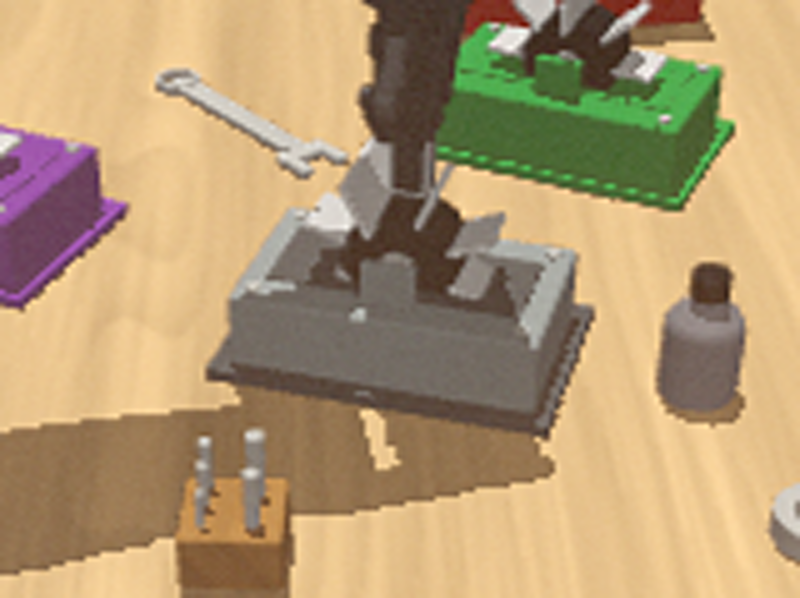

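The zero ridge is now around -25° and the ridge ahead of it about +20°. I'll lift over the zero ridge and come down behind it.

```bash
python3 -m handwheel '[[[0,0.002,0.001,-0.01,0],[0,0,0,-0.02,0],[0,0,0,-0.022,0],[0,0.018,0,0,0],[0,0.022,0,0,0],[0,0.014,0,0,0],[0,0,0,0.02,0],[0,0,0,0.02,0],[0,0,0,0.004,0],[0,0,0,0,0]]]'; python3 rel.py
```

```text
time: 4.52
eef_pos: [0.4549, 0.1924, 0.118]
tcp_rot: [0.151, 0.989, -0.0, -0.0]
contact_force: [-0.5, -0.0, -0.4]
opening: -0.003
finger_force: 0.0
t 4.52 block-frame tcp x,y,h mm [-55.7   0.3  48. ] toolx deg rel block+180 0.04 tilt [-0.001 -0.    -1.   ] F [-0.48 -0.02 -0.41] open -0.003
```

```bash
python3 -m handwheel '[[[0,-0.005,0,0,0],[0,-0.006,0,0,0],[0,-0.006,0,0,0],[0,-0.005,0,0,0],[0,-0.005,0,0,0],[0,-0.004,0,0,0],[0,-0.003,0,0,0],[0,-0.0025,0,0,0],[0,-0.002,0,0,0],[0,0,0,0,0]]]'; python3 rel.py; python3 - <<'E'
from h import *
a=viewer.read_camera("side")[140:215,285:360]; b=viewer.read_camera("scene")[190:265,320:395]
cv2.imwrite("pics/c.png",cv2.resize(np.hstack([a,b]),(800,400),interpolation=cv2.INTER_CUBIC))
E
```

```text
time: 5.35
eef_pos: [0.4926, 0.1808, 0.1182]
tcp_rot: [0.151, 0.988, -0.0, 0.0]
contact_force: [-0.0, 0.2, 0.1]
opening: -0.0
finger_force: 0.1
t 5.35 block-frame tcp x,y,h mm [-16.3   0.4  48.2] toolx deg rel block+180 0.02 tilt [ 0. -0. -1.] F [-0.04  0.21  0.12] open -0.0
```

View pics/c.png

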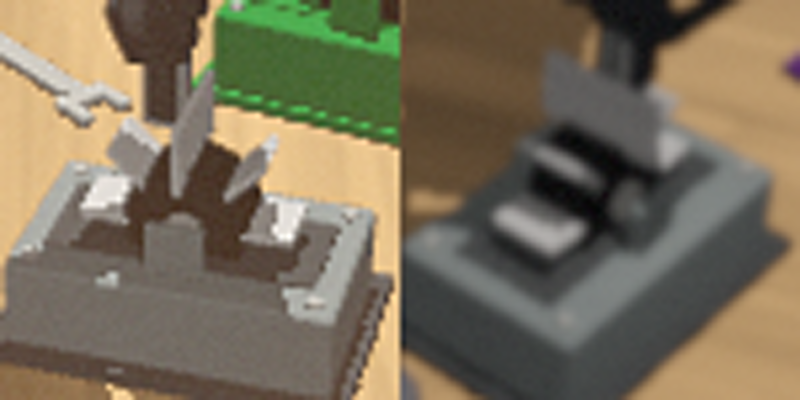

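The zero ridge is almost upright: side tip corners at about crop (180,112) and (212,70), scene tip edge from about (545,48) to (665,95). I'll compare these with projected angles and with a wrist picture.

```bash
python3 - <<'E'
from h import *
p=(.508,.1755,-.304); k=16/3
for th in (-.15,-.1,-.05,0,.05,.1):
    r=w2(p,ridge(th,0)); 
    print(th,"side",((proj(cam("side"),r[[2,6,7]])-[285,140])*k).round().tolist(),"scene",((proj(cam("scene"),r[[6,7]])-[320,190])*k+[400,0]).round().tolist())
s=get_state(); im=viewer.read_camera("wrist"); c=cam("wrist",s)
np.save("w.npy",im)
print(proj(c,s["eef_pos"]))
for th in (-.1,0,.1): print(th,proj(c,w2(p,ridge(th,0)))[4:].round(1).tolist())
cv2.imwrite("pics/d.png",im)
E
```

```text
-0.15 side [[175.0, 189.0], [166.0, 130.0], [201.0, 63.0]] scene [[552.0, 47.0], [667.0, 103.0]]
-0.1 side [[178.0, 190.0], [172.0, 130.0], [207.0, 64.0]] scene [[548.0, 49.0], [663.0, 106.0]]
-0.05 side [[181.0, 190.0], [179.0, 131.0], [213.0, 64.0]] scene [[544.0, 52.0], [659.0, 109.0]]
0 side [[184.0, 191.0], [185.0, 132.0], [219.0, 65.0]] scene [[540.0, 55.0], [655.0, 112.0]]
0.05 side [[187.0, 192.0], [191.0, 134.0], [225.0, 67.0]] scene [[536.0, 58.0], [651.0, 115.0]]
0.1 side [[190.0, 193.0], [198.0, 135.0], [231.0, 68.0]] scene [[531.0, 62.0], [647.0, 119.0]]
[[324.34616741 251.82451512]]
-0.1 [[256.9, 277.6], [390.0, 277.7], [257.7, 286.4], [389.2, 286.5]]
0 [[257.9, 288.6], [388.9, 288.6], [258.9, 296.5], [387.9, 296.6]]
0.1 [[259.1, 298.5], [387.6, 298.5], [260.3, 305.4], [386.5, 305.5]]
```

View pics/d.png

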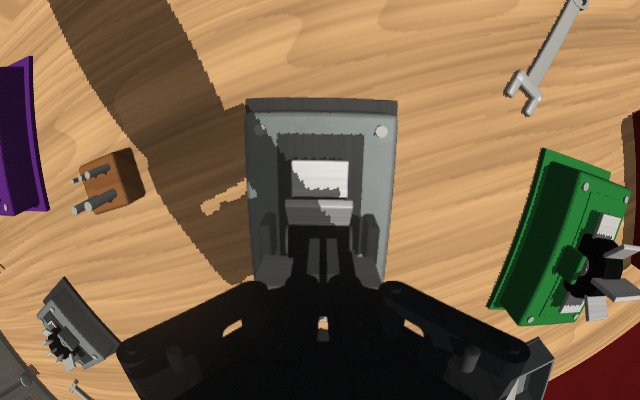

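The side, scene and wrist pictures all put the zero ridge at about -0.07 rad, matching the finger position. I'll nudge it about 2.3 mm, retreat, and look straight down the ridge with the wrist camera.

```bash
python3 -m handwheel '[[[0,-0.0008,0,0,0],[0,-0.0008,0,0,0],[0,-0.0007,0,0,0],[0,0,0,0,0],[0,0,0,0,0]]]'; python3 rel.py;  python3 -m handwheel '[[[0,0.005,0,0,0],[0,0.015,0,-0.01,0],[0,0.005,0,-0.03,0],[0,0,0,-0.035,0],[0,-0.005,0,-0.02,0],[0,-0.03,0,0,0],[0,-0.035,0,0,0],[0,-0.03,0,0,0],[0,-0.014,0,0,0],[0,0,0,0,0],[0,0,0,0,0],[0,0,0,0,0]]]'; python3 - <<'E'
from h import *
s=get_state(); im=viewer.read_camera("wrist"); c=cam("wrist",s)
p=(.508,.1755,-.304)
q=proj(c,w2(p,[[0,0,.12]]))[0].round().astype(int); x0,y0=q-[100,75]
y0=max(y0,0); print(q,x0,y0)
k=4
f=lambda L:((proj(c,w2(p,L))-[x0,y0])*k).round().tolist()
for th in (-.05,0,.05): print(th,f(ridge(th,0)[4:]))
print("cheek top",f(box(-.015,.015,-.039,-.031,.082,.082)),"block top",f(box(-.0825,.0825,-.05,.05,.055,.055)[::2]))
cv2.imwrite("pics/e.png",cv2.resize(im[y0:y0+150,x0:x0+200],None,fx=k,fy=k,interpolation=cv2.INTER_CUBIC)); cv2.imwrite("pics/e_full.png",im)
E
python3 rel.py
```

```text
time: 5.92
eef_pos: [0.4942, 0.1803, 0.1183]
tcp_rot: [0.151, 0.989, -0.0, -0.0]
contact_force: [-1.0, -0.3, 1.5]
opening: 0.0
finger_force: 0.9
t 5.92 block-frame tcp x,y,h mm [-14.6   0.5  48.3] toolx deg rel block+180 0.03 tilt [-0. -0. -1.] F [-1.03 -0.31  1.47] open 0.0
time: 6.92
eef_pos: [0.5784, 0.154, 0.2129]
tcp_rot: [0.151, 0.989, -0.0, -0.0]
contact_force: [-1.0, 0.0, -1.6]
opening: 0.0
finger_force: 0.0
[323 104] 223 29
-0.05 [[216.0, 272.0], [586.0, 273.0], [216.0, 300.0], [586.0, 300.0]]
0 [[216.0, 289.0], [586.0, 290.0], [217.0, 317.0], [586.0, 318.0]]
0.05 [[216.0, 307.0], [586.0, 307.0], [217.0, 334.0], [585.0, 335.0]]
cheek top [[222.0, 234.0], [222.0, 234.0], [259.0, 233.0], [259.0, 233.0], [224.0, 369.0], [224.0, 369.0], [260.0, 368.0], [260.0, 368.0]] block top [[193.0, -28.0], [609.0, -27.0], [203.0, 630.0], [597.0, 630.0]]
t 6.97 block-frame tcp x,y,h mm [ 73.4   0.6 143.1] toolx deg rel block+180 0.06 tilt [-0.001  0.    -1.   ] F [-0.08 -0.26 -0.05] open -0.003
```

View pics/e.png

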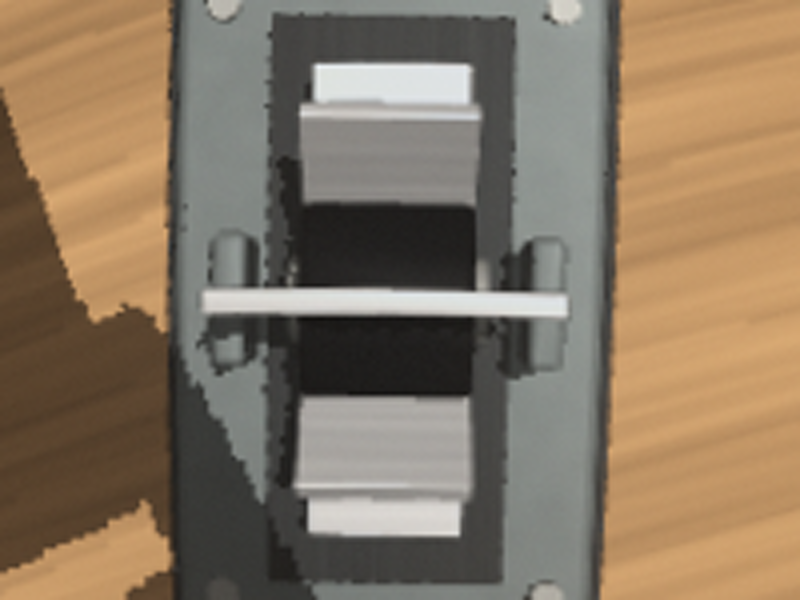

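The straight-down view shows the zero ridge edge-on, rows 288–318, centred between the cheeks (rows 232–370). That puts it within about 0.01 rad of upright. The gripper is clear of everything, and neither the bottle nor the small wheel was approached, so I'm handing in.

```bash
python3 -c "
from plant import sign_off; print(sign_off())"
```

```text
the job is handed in; nothing more can be done
None
```

I rolled the larger grey block's depth wheel away from the robot until its zero ridge stood straight up (within about 0.01 rad by the last wrist picture) and handed the job in at about 7 s, with the robot clear of everything and the small thumbwheel and oil bottle never approached.

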